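# Refit the lid of the source box for pinning

## Task

The hinge pin of the open wooden source box has been drawn and its wooden lid lies beside it. Take the lid by its bar handle and set it on the box so that it sits level on the rim, with its hinge knuckles between the box's knuckles and the pin holes in one line. Finish while still gripping the handle and pressing the lid firmly down, lined up, so that a colleague can slide the pin in; do not let go, and leave everything else on the table where it is.

Things in the scene. Friction and masses are not known exactly. Their poses are not given: they have to be found in the camera images.
- lid: wooden lid lying right way up on the table, about 0.32 kg: a board 120 mm (x, front to back) by 160 mm (y), 14 mm thick, with a steel bow handle on top, and under it a plywood lining 84 x 124 mm, 10 mm thick, on which it lies (8 mm clear of the box's inner walls when centred). Origin: centre of the lining's underside. x points to its hinged back edge, y along the hinge, z up.
- lid_handle (a point): middle of the handle's bar, 58 mm above the lid's origin and 34 mm above the board's top face. The bar is 12 x 12 mm in section and 100 mm long, along y, with 28 mm free beneath it, on two 12 mm posts 88 mm apart (centre to centre). Same axes as the lid. With the lid fitted, this point is 128 mm above the table, straight above box_rim.
- lid_hinge (a point): middle of the lid's hinge axis, level with the board's underside: 68 mm in +x from the lid's centre and 48 mm below lid_handle. The lid has two brass knuckles 14 mm in diameter and 18 mm long, centred 22 mm either side of this point along y, with a 7 mm pin hole along y. Same axes as the lid.
- source_box: open wooden box 120 mm (x, front to back) by 160 mm (y), 80 mm high, 10 mm walls, heavy and immovable; four small lead pots low inside, tops 22 mm below the rim. Origin: centre of its underside. x points to its hinged back, y along the hinge, z up. With the lid fitted, lid_hinge coincides with box_hinge and the axes of lid and box agree.
- box_hinge (a point): middle of the box's hinge axis, at rim height, 80 mm above the table and 8 mm behind the back wall's outer face. Three brass knuckles 14 mm in diameter, 20 mm long, centred here and 44 mm either side along y; the lid's two enter the 24 mm gaps, 3 mm to spare each side. A lid knuckle in line is 1 mm off the back wall and stops against it if drawn too far to the front. Axes as the box.
- box_rim (a point): centre of the box's mouth, at rim height, 80 mm above the table; 68 mm in -x from box_hinge. Axes as the box.
- pin: the brass hinge pin, a 6 mm rod 120 mm long with one end bent over, lying on the table (bystander; origin half-way along, on its underside)
- pot: a closed dark lead pot, 43 mm across and 52 mm tall (bystander; origin at the centre of its underside)
- hammer: a small hammer, 240 mm long, lying down (bystander)
- screwdriver: a screwdriver, 190 mm long, lying down (bystander)
- tongs: flat steel source tongs, 250 mm long and 6 mm thick, lying down (bystander)
- tin_lid: the dark sheet-metal lid of the biscuit tin, an octagon 154 mm across and 14 mm high, lying on the table (bystander)
- gm_stand: a grey sample stand with an upright counter tube, 115 x 105 mm at the base and 217 mm tall (bystander; origin at the centre of its underside)

How it is judged:
By the outcome, as a careful person would: the job done as asked, in the order asked, and still so for the second after the job is handed in, while the arm keeps its last pose, push and grip.
It also fails if it takes over 40 s, if anything falls off the work surface, if the arm or the gripper's body presses on something with over 40 N, if the wrist force passes 120 N, or if a joint passes its speed limit or range.

## Robot

A 6-joint arm with a two-finger parallel gripper is mounted at the origin on the work surface. World frame = base frame: x ahead of the robot, y to its left, z up, the work surface at z = 0. Lengths are in mm, angles in degrees, forces in N, time in s.
With the tool pointing down it reaches from about 350 to 850 mm from the base axis. Payload 8.1 kg.
Tool frame: the origin (TCP) lies midway between the tips of the shut fingers; the grasp point (between the pads) lies 19 mm behind it; x points along the fingers, y is the direction in which the jaws open and shut, and the axes are right-handed (so a half turn about x gives the same grasp; the last joint's range is limited). The gripper opens to 85 mm and grips with 20 to 120 N. Pads are 22 mm wide; open, the fingers measure 114 mm over their backs; the gripper's body (76 mm by 85 mm) begins 54 mm behind the grasp point. The pads swing forward as they close: fully open they stand 13 mm farther back than shut.
Start: joints at [62.372, 7.471, 85.268, -0, 87.261, -4.893], TCP at [231.861, 553.395, 231.292] pointing down, gripper open.
Joint ranges: [-169.43, 169.43], [-51.17, 129.36], [1.28, 143.12], [-76.62, 256.62], [0, 156.53], [-152.29, 152.29]. Speed limits (degrees/s): [136.94, 136.94, 159.86, 180, 180, 180].

## Interface

Orientations are given as [roll, pitch, yaw] about the fixed x, y, z axes, in that order (R = Rz(yaw) Ry(pitch) Rx(roll)).
In Python, from bench import sense, snapshot, hand_in gives the robot as it stands.
- The arm moves only by the tool drive_tool, never from a script. Its argument "deltas" is a list of rows, each a list of 7 numbers: the closure in counts, from 0 (fully open) to 255 (shut), then the shift along the tool's x, y, z in m, then the turn, a rotation vector about the tool's x, y, z in rad. A call has exactly 10 rows; each row is the pose to reach, as a shift and turn from the pose commanded when the call began, along the tool's axes at that moment; what a row does not reach only later rows make up. A row lasts 1/12 s, in which the tool goes at most 41.7 mm and 7.16 degrees, less where a joint would pass 70% of its speed; a pose out of reach is approached as far as the arm can. A call with a gripper value outside its range is refused whole. The fingers move at their own pace and stop on an object; "squeeze" is the grip in N (left out, the last holds). Time passes only in rows, so rows that repeat a pose let the fingers close, or fill a call up. It gives the time, the measured TCP pose, the force and the opening at its end, in the units of the state.
- sense(): the state, without advancing time (a new reading comes with each control period).
- snapshot(name): name is "scene" or "top" or "wrist"; returns a dict with "frame" (420x560x3 uint8, blue, green, red), "fx", "fy", "cx", "cy" (pixels), "rvec" (rotation vector, rad) and "tvec" (3), from world to camera coordinates, as OpenCV has them. Camera axes: x right, y down, z forward; pixel columns grow to the right and rows downward; lengths in mm; the calibration is good to about 2 mm. A picture is of the moment at which its call begins. There is no depth.
- hand_in(): hands the job in, once; it reports no verdict.
The state is a dict: "time": time; "joint_pos": joint angles; "qd": joint speeds; "joint_efforts": joint torques, N m; "tool_pos": TCP position; "tcp_rot": TCP orientation; "ft_force": force on the tool from outside, world axes, zero at the start; "wrist_torque": the same for the moment, N m; "finger_gap": finger opening in mm.
Only numpy, scipy, OpenCV 4.12 (cv2) and the standard library are available. Lean on these libraries where they do the work, as an engineer would, in place of code of your own. Each camera call takes 0.05 s, during which the arm holds its last target.

## Working session

There is one attempt and no reset: what is moved stays moved. The work goes in short steps, Python scripts to look and compute and a tool call to move; the robot and the scene stay as the last step left them, time stands still between calls to the robot, and variables do not carry over. Pictures are saved under pics/ and viewed, and the job is handed in when it is done.

Besides the shell and the picture viewer there is one more tool, called after ">>>" as name(argument=value, ...), one argument or row to a line, values as JSON. drive_tool: Moves the arm, as the interface text tells. Its arguments: {"type":"object","properties":{"deltas":{"type":"array","items":{"type":"array","items":{"type":"number"}}},"squeeze":{"type":"number"}},"required":["deltas"]}

```bash
mkdir -p pics; ls; python3 - <<'E'
from bench import sense,snapshot
import cv2,json,pickle
s=sense();print(s)
for n in ["scene","top","wrist"]:
    d=snapshot(n);pickle.dump(d,open(f"pics/{n}0.pkl","wb"));cv2.imwrite(f"pics/{n}0.png",d["frame"]);print(n,d["fx"],d["cx"],d["cy"],d["rvec"],d["tvec"])
E
```

```text
pics
{'time': 0.0, 'joint_pos': array([ 6.23726445e+01,  7.51380876e+00,  8.53301477e+01, -7.23776060e-04,
        8.72620125e+01, -4.89416234e+00]), 'qd': array([-0.04383374,  0.01897579, -0.09050304,  0.12815662,  0.01230447,
       -0.08731332]), 'joint_efforts': array([-1.80516148e-03, -5.69405973e+01, -5.00557387e+01, -2.90389371e-04,
        1.49467302e-02, -2.00429395e-05]), 'tool_pos': array([231.59930297, 552.89566188, 230.24966107]), 'tcp_rot': array([ -94.50331557,   89.89402859, -117.23647348]), 'ft_force': array([-0.34471196, -0.12312959,  0.58032168]), 'wrist_torque': array([-0.00660831,  0.01330335, -0.03308334]), 'finger_gap': 85.20885785520171}
scene 514.4580765391196 285.41462576144534 204.73911881368704 [ 1.01993265  2.30810027 -1.18799287] [ 378.97434467 -156.6111668  1946.92891988]
top 447.1699014715259 284.96616279061965 210.36255247518966 [ 2.10177213 -2.14501797  0.19285999] [  -6.0759394   550.13638394 1033.22490389]
wrist 292.2874020737926 281.033944935675 210.36410692184091 [-2.42598842 -1.61379464 -0.21093812] [-599.56522739  -33.67869526  378.25881212]
```

View pics/scene0.png

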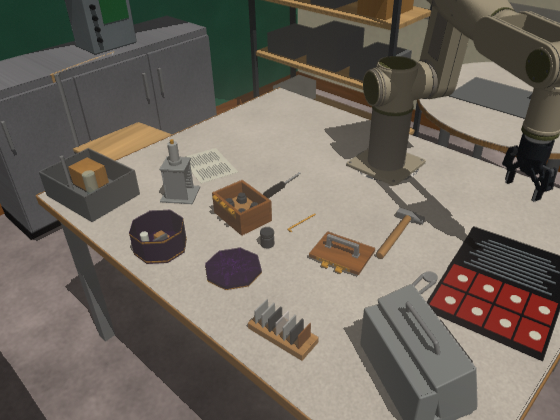

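View pics/top0.png

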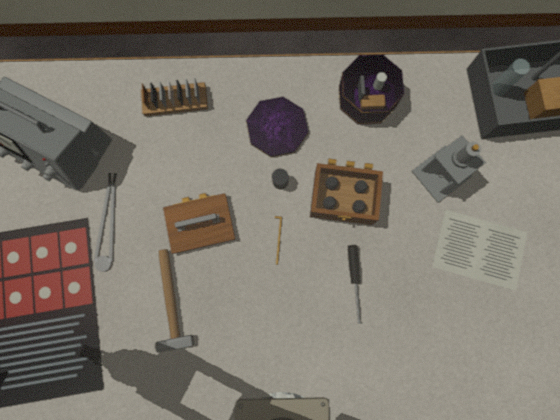

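View pics/wrist0.png

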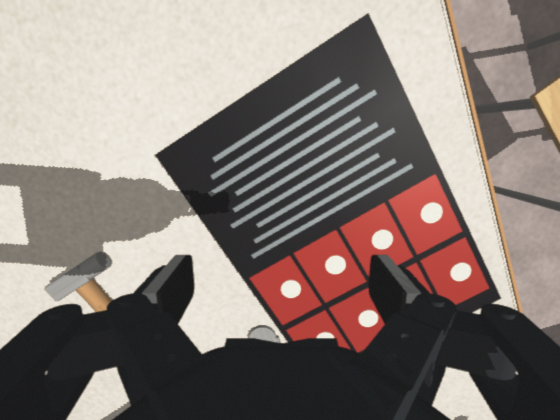

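The scene and top views show the lid at about (200,222) and the box at about (347,193) in the top view. Both have their hinges facing up in the picture, away from the robot. I'll enlarge both regions to measure them.

```bash
cat > h.py <<'E'
import cv2,numpy as np,pickle
def ray(d,uv,z):
    R=cv2.Rodrigues(np.array(d["rvec"],float))[0];t=np.array(d["tvec"],float)
    C=-R.T@t
    v=R.T@np.array([(uv[0]-d["cx"])/d["fx"],(uv[1]-d["cy"])/d["fy"],1])
    return C+v*(z-C[2])/v[2]
def proj(d,P):
    K=np.array([[d["fx"],0,d["cx"]],[0,d["fy"],d["cy"]],[0,0,1]])
    return cv2.projectPoints(np.array(P,float).reshape(-1,3),np.array(d["rvec"],float),np.array(d["tvec"],float),K,None)[0][:,0]
E
python3 - <<'E'
from h import *
d=pickle.load(open("pics/top0.pkl","rb"));f=d["frame"]
a=cv2.resize(f[180:265,150:250],None,fx=4,fy=5*0.8,interpolation=cv2.INTER_CUBIC)
b=cv2.resize(f[150:235,297:397],None,fx=4,fy=4,interpolation=cv2.INTER_CUBIC)
cv2.imwrite("pics/crop0.png",np.hstack([a,b]))
E
```

```text
(no output)
```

View pics/crop0.png

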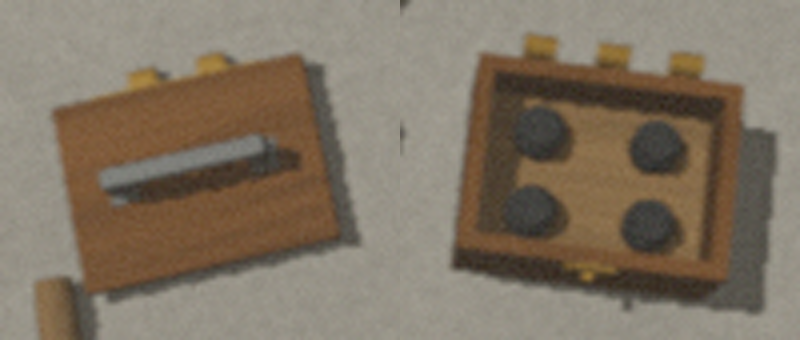

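The left crop shows the lid's board corners at about (54,110), (300,55), (340,237) and (88,293), and the bar from (100,180) to (268,142). The right crop shows the rim corners at about (80,54), (342,87), (327,280) and (56,248), plus the three knuckles. These are in crop pixels, at a scale of 4.

```bash
python3 - <<'E'
from h import *
d=pickle.load(open("pics/top0.pkl","rb"))
def pose(c,off,z):
    P=np.array([ray(d,(off[0]+(x+.5)/4-.5,off[1]+(y+.5)/4-.5),z) for x,y in c])[:,:2]
    ctr=P.mean(0); m=np.array([[60,80],[60,-80],[-60,-80],[-60,80]])
    q=P-ctr; A=np.arctan2((m[:,0]*q[:,1]-m[:,1]*q[:,0]).sum(),(m*q).sum())
    print(ctr,np.degrees(A),"sizes",[np.linalg.norm(P[i]-P[(i+1)%4]).round(1) for i in range(4)])
pose([(54,110),(300,55),(340,237),(88,293)],(150,180),24)
pose([(80,54),(342,87),(327,280),(56,248)],(297,150),80)
for c in [(100,180),(268,142)]: print(ray(d,(150+c[0]/4,180+c[1]/4),58))
R=cv2.Rodrigues(np.array(d["rvec"]))[0];print("cam",-R.T@d["tvec"])
w=pickle.load(open("pics/wrist0.pkl","rb"));R=cv2.Rodrigues(np.array(w["rvec"]))[0];print("wcam",-R.T@w["tvec"],R)
from scipy.spatial.transform import Rotation as Q
from bench import sense
print(Q.from_euler('xyz',sense()["tcp_rot"],degrees=True).as_matrix())
E
```

```text
[527.97171994 197.21972631] 11.802287114089582 sizes [np.float64(156.4), np.float64(117.8), np.float64(157.2), np.float64(117.0)]
[ 587.71466821 -165.28244142] -8.29958068978856 sizes [np.float64(157.9), np.float64(117.8), np.float64(159.9), np.float64(119.6)]
[518.37256751 246.85622272  58.        ]
[539.39453366 146.34899969  58.        ]
cam [ 351.33876457  -18.55585762 1116.44857143]
wcam [171.4085316  579.1663842  372.66319923] [[ 0.3867452   0.92218396 -0.00221151]
 [ 0.89063393 -0.37288968  0.26023929]
 [ 0.23916385 -0.10261595 -0.96554162]]
[[-6.78720335e-04  3.86440339e-01  9.22314157e-01]
 [-1.26049678e-03  9.22313306e-01 -3.86440910e-01]
 [-9.99998975e-01 -1.42485933e-03 -1.38885993e-04]]
```

>>> drive_tool(
  deltas=[
    [0,0.004,-0.0107,0.0205,0.048,0,0],
    [0,0.008,-0.0214,0.0411,0.097,0,0],
    [0,0.012,-0.0321,0.0616,0.145,0,0],
    [0,0.016,-0.0428,0.0822,0.194,0,0],
    [0,0.02,-0.0535,0.1027,0.242,0,0],
    [0,0.024,-0.0642,0.1233,0.29,0,0],
    [0,0.028,-0.0749,0.1438,0.339,0,0],
    [0,0.032,-0.0856,0.1644,0.387,0,0],
    [0,0.036,-0.0963,0.185,0.436,0,0],
    [0,0.04,-0.107,0.2055,0.484,0,0],
  ],
  squeeze=100,
)

```text
time: 0.98
tool_pos: [380.5, 374.2, 190.8]
tcp_rot: [-88.6, 90.0, -139.2]
ft_force: [0.5, -1.0, -0.2]
finger_gap: 85.9
```

```bash
cat >> h.py <<'E'
from scipy.spatial.transform import Rotation as Q
def plan(target,yaw):
    """yaw = world angle of tool y; tool x down"""
    from bench import sense
    s=sense();R=Q.from_euler('xyz',s["tcp_rot"],degrees=True).as_matrix()
    c,n=np.cos(np.radians(yaw)),np.sin(np.radians(yaw))
    Rt=np.array([[0,c,n],[0,n,-c],[-1,0,0]])
    print("t",s["time"],"pos",s["tool_pos"].round(2),"yaw",np.degrees(np.arctan2(R[1,1],R[0,1])).round(2),"F",s["ft_force"].round(1),"gap",round(s["finger_gap"],1))
    print("shift m",((R.T@(np.array(target)-s["tool_pos"]))/1000).round(4),"turn",Q.from_matrix(R.T@Rt).as_rotvec().round(4))
E
python3 -c "
from h import *
plan([528,197,150],11.8)"
```

```text
t 0.9833 pos [380.47 374.22 190.82] yaw 39.4 F [ 0.5 -1.  -0.2] gap 85.9
shift m [0.0408 0.0015 0.2306] turn [4.817e-01 1.000e-04 4.000e-04]
```

>>> drive_tool(
  deltas=[
    [0,0.005,0,0.026,0.06,0,0],
    [0,0.01,0,0.052,0.12,0,0],
    [0,0.015,0,0.078,0.18,0,0],
    [0,0.02,0.001,0.104,0.24,0,0],
    [0,0.025,0.001,0.13,0.3,0,0],
    [0,0.03,0.001,0.156,0.36,0,0],
    [0,0.035,0.001,0.182,0.42,0,0],
    [0,0.04,0.0015,0.208,0.482,0,0],
    [0,0.04,0.0015,0.23,0.482,0,0],
    [0,0.04,0.0015,0.23,0.482,0,0],
  ],
)

```text
time: 1.82
tool_pos: [529.3, 195.5, 150.5]
tcp_rot: [-18.9, 89.9, -97.2]
ft_force: [0.0, 0.4, 0.4]
finger_gap: 85.5
```

```bash
python3 - <<'E'
from h import *
from bench import snapshot
w=snapshot("wrist");pickle.dump(w,open("pics/w1.pkl","wb"));cv2.imwrite("pics/w1.png",w["frame"])
plan([528,197,150],11.8)
E
```

```text
t 1.8667 pos [528.3  197.14 150.73] yaw 11.76 F [-0.5 -0.2 -0.4] gap 85.5
shift m [ 0.0007 -0.0003  0.0001] turn [-0.0007  0.0003  0.0009]
```

View pics/w1.png

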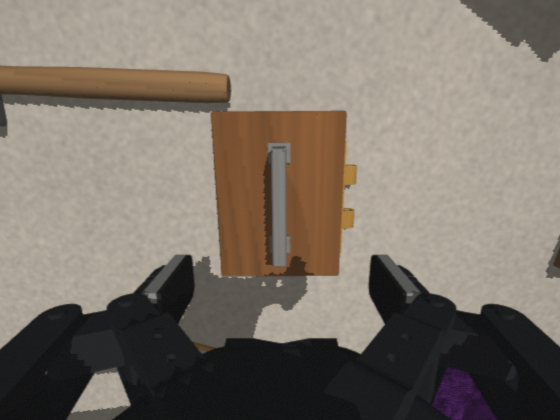

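The wrist view shows the lid's board corners at (212,111), (345,111), (339,276) and (221,276). The bar runs from (279,148) to (279,266), and the knuckles are on the right at x≈348.

```bash
python3 - <<'E'
from h import *
w=pickle.load(open("pics/w1.pkl","rb"));f=w["frame"]
hsv=cv2.cvtColor(f,cv2.COLOR_BGR2HSV)
m=cv2.inRange(hsv,(3,90,40),(14,255,255)); m[:105]=0; m[290:]=0; m[:,:205]=0;m[:,360:]=0
m=cv2.morphologyEx(m,cv2.MORPH_CLOSE,np.ones((25,25)))
c=max(cv2.findContours(m,0,2)[0],key=cv2.contourArea)
q=cv2.approxPolyDP(cv2.convexHull(c),8,True)[:,0];print(q)
# bar: low-saturation grey in board
s=cv2.inRange(hsv,(0,0,80),(180,60,255));s[:140]=0;s[280:]=0;s[:,:262]=0;s[:,300:]=0
print(hsv[200,270:292])
def pose(c,z):
    P=np.array([ray(w,p,z) for p in c])[:,:2];ctr=P.mean(0)
    m=np.array([[-60,80],[60,80],[60,-80],[-60,-80]]);q=P-ctr
    print(ctr,np.degrees(np.arctan2((m[:,0]*q[:,1]-m[:,1]*q[:,0]).sum(),(m*q).sum())),[np.linalg.norm(P[i]-P[(i+1)%4]).round(1) for i in range(4)])
pose([(211.5,111),(346,111),(339.5,276),(221,276)],24)
for p in [(279,149),(279,266)]: print(ray(w,p,64))
print(proj(w,[528,197,150]),proj(w,[[528,197,40]]))
E
```

```text
[[344 111]
 [337 274]
 [222 275]
 [211 113]]
[[ 13 131  64]
 [ 13  56  73]
 [ 18  14  92]
 [ 24  11 114]
 [ 24  10 123]
 [ 18  10 124]
 [ 18  10 125]
 [ 18  10 124]
 [ 18  10 125]
 [ 15  12 127]
 [ 15  12 130]
 [ 15  12 130]
 [ 24  10 128]
 [ 20  12 127]
 [ 20  13 121]
 [ 13  17 108]
 [ 12  75 109]
 [ 13 138 120]
 [ 13 152 121]
 [ 13 152 121]
 [ 14 150 121]
 [ 13 151 120]]
[527.39935759 199.07876873] 11.995238568397511 [np.float64(117.3), np.float64(158.8), np.float64(120.3), np.float64(158.9)]
[517.30543609 247.32338339  64.        ]
[537.04772235 151.20858542  64.        ]
[[278.33889455 257.82524981]] [[279.61184433 206.16961436]]
```

>>> drive_tool(
  deltas=[
    [0,0.015,-0.0003,-0.0015,0,0,0],
    [0,0.03,-0.0003,-0.0015,0,0,0],
    [0,0.045,-0.0003,-0.0015,0,0,0],
    [0,0.06,-0.0003,-0.0015,0,0,0],
    [0,0.075,-0.0003,-0.0015,0,0,0],
    [0,0.09,-0.0003,-0.0015,0,0,0],
    [0,0.1,-0.0003,-0.0015,0,0,0],
    [0,0.107,-0.0003,-0.0015,0,0,0],
    [0,0.11,-0.0003,-0.0015,0,0,0],
    [0,0.11,-0.0003,-0.0015,0,0,0],
  ],
)

```text
time: 2.7
tool_pos: [526.5, 200.5, 40.8]
tcp_rot: [-91.1, 89.9, -169.2]
ft_force: [-0.3, 0.3, -0.3]
finger_gap: 85.6
```

```bash
python3 - <<'E'
from h import *
from bench import snapshot
w=snapshot("wrist");pickle.dump(w,open("pics/w2.pkl","wb"));cv2.imwrite("pics/w2.png",w["frame"])
plan([527.5,198.5,40],11.8)
E
```

```text
t 2.75 pos [527.06 200.54  41.59] yaw 11.94 F [-0.6 -0.   0.4] gap 85.5
shift m [0.0016 0.     0.0021] turn [ 0.0024 -0.     -0.0002]
```

View pics/w2.png

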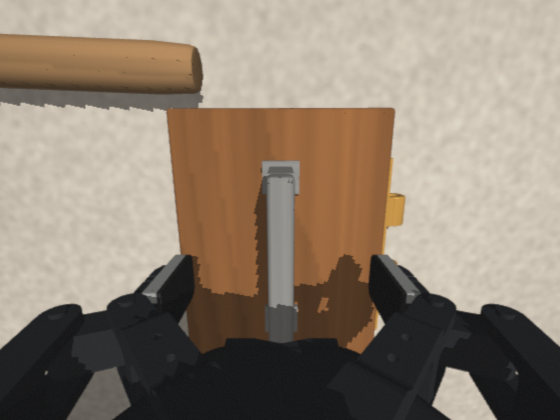

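The bar sits at x≈280, midway between the pads at about 168 and 393. Closing now.

>>> drive_tool(
  deltas=[
    [255,0.0005,0,0,0,0,0],
    [255,0.0005,0,0,0,0,0],
    [255,0.0005,0,0,0,0,0],
    [255,0.0005,0,0,0,0,0],
    [255,0.0005,0,0,0,0,0],
    [255,0.0005,0,0,0,0,0],
    [255,0.0005,0,0,0,0,0],
    [255,0.0005,0,0,0,0,0],
    [255,0.0005,0,0,0,0,0],
    [255,0.0005,0,0,0,0,0],
  ],
  squeeze=110,
)

```text
time: 3.58
tool_pos: [527.1, 200.3, 41.1]
tcp_rot: [86.0, 90.0, 7.9]
ft_force: [-1.8, -0.5, 5.6]
finger_gap: 9.3
```

```bash
python3 - <<'E'
from h import *
from bench import snapshot
w=snapshot("wrist");pickle.dump(w,open("pics/w3.pkl","wb"));cv2.imwrite("pics/w3.png",w["frame"])
plan([527.5,198.5,40],11.8)
E
```

```text
t 3.6333 pos [527.13 200.27  41.05] yaw 11.91 F [-2.2 -0.5  3.9] gap 9.5
shift m [0.0011 0.     0.0018] turn [ 0.002   0.     -0.0002]
```

View pics/w3.png

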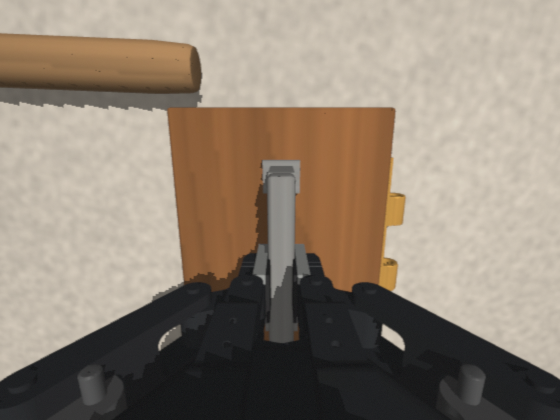

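Both lid knuckles are visible at (394,209) and (387,274), and the bar is held. Next I'll lift.

>>> drive_tool(
  deltas=[
    [255,-0.006,0,0,0,0,0],
    [255,-0.015,0,0,0,0,0],
    [255,-0.03,0,0,0,0,0],
    [255,-0.045,0,0,0,0,0],
    [255,-0.065,0,0,0,0,0],
    [255,-0.085,0,0,0,0,0],
    [255,-0.105,0,0,0,0,0],
    [255,-0.12,0,0,0,0,0],
    [255,-0.13,0,0,0,0,0],
    [255,-0.135,0,0,0,0,0],
  ],
)

```text
time: 4.47
tool_pos: [527.7, 200.5, 177.8]
tcp_rot: [93.3, 89.9, 15.2]
ft_force: [0.2, -0.2, -4.5]
finger_gap: 9.8
```

```bash
python3 - <<'E'
from h import *
from bench import snapshot
w=snapshot("wrist");pickle.dump(w,open("pics/w4.pkl","wb"));cv2.imwrite("pics/w4.png",w["frame"])
plan([587.7,-165.3,175],-8.3)
E
```

```text
t 4.5167 pos [527.74 200.48 177.84] yaw 11.92 F [ 0.4  0.8 -3.2] gap 9.5
shift m [ 0.0027 -0.0169  0.3703] turn [ 0.3529 -0.0006 -0.0024]
```

View pics/w4.png

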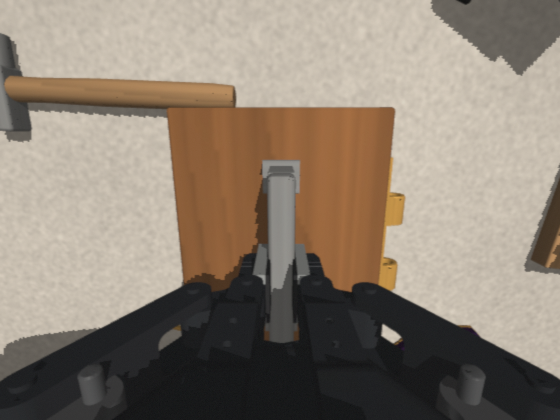

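The lid hangs level and has not moved in the grip. I'll go to a point about 150 mm in front of the box, so the wrist camera sees the box beside the lid.

```bash
python3 -c "
from h import *
plan([439.5,-143.5,178],-8.3)"
```

```text
t 4.5167 pos [527.74 200.48 177.84] yaw 11.92 F [ 0.4  0.8 -3.2] gap 9.5
shift m [-0.0006 -0.1574  0.3183] turn [ 0.3529 -0.0006 -0.0024]
```

>>> drive_tool(
  deltas=[
    [255,0,-0.004,0.008,0.01,0,0],
    [255,0,-0.012,0.024,0.025,0,0],
    [255,0,-0.022,0.045,0.05,0,0],
    [255,0,-0.034,0.07,0.075,0,0],
    [255,0,-0.047,0.095,0.105,0,0],
    [255,0,-0.06,0.121,0.135,0,0],
    [255,0,-0.073,0.147,0.165,0,0],
    [255,0,-0.086,0.173,0.195,0,0],
    [255,0,-0.099,0.2,0.222,0,0],
    [255,0,-0.112,0.226,0.25,0,0],
  ],
)

```text
time: 5.35
tool_pos: [462.1, -45.5, 174.0]
tcp_rot: [-93.1, 89.8, 174.4]
ft_force: [0.4, -0.6, -5.3]
finger_gap: 9.7
```

>>> drive_tool(
  deltas=[
    [255,0,-0.011,0.024,0.03,0,0],
    [255,0,-0.021,0.045,0.055,0,0],
    [255,0,-0.029,0.066,0.08,0,0],
    [255,0,-0.034,0.081,0.094,0,0],
    [255,0,-0.0365,0.089,0.1,0,0],
    [255,0,-0.0368,0.092,0.103,0,0],
    [255,0,-0.0368,0.092,0.103,0,0],
    [255,0,-0.0368,0.092,0.103,0,0],
    [255,0,-0.0368,0.092,0.103,0,0],
    [255,0,-0.0368,0.092,0.103,0,0],
  ],
)

```text
time: 6.18
tool_pos: [423.7, -133.6, 175.7]
tcp_rot: [-153.6, 90.0, 108.2]
ft_force: [-0.0, 0.5, -3.5]
finger_gap: 9.8
```

```bash
python3 - <<'E'
from h import *
from bench import snapshot
w=snapshot("wrist");pickle.dump(w,open("pics/w5.pkl","wb"));cv2.imwrite("pics/w5.png",w["frame"])
plan([587.7,-165.3,175],-8.3)
E
```

```text
t 6.2333 pos [ 423.71 -133.66  175.73] yaw -8.23 F [ 0.7  0.9 -3.1] gap 9.8
shift m [0.0007 0.1668 0.0078] turn [ 0.0012 -0.0002  0.0001]
```

View pics/w5.png

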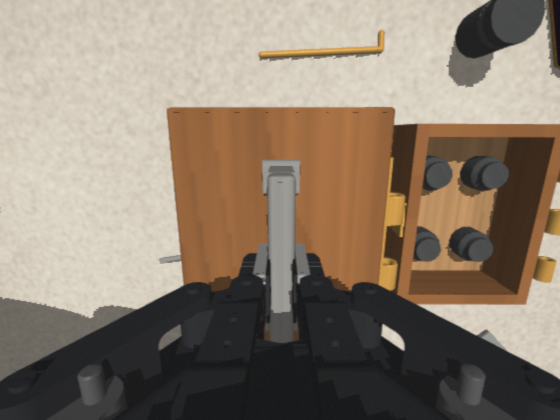

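The whole box shows beside the lid. The rim's left corners are at about (397,124) and (399,305), with the bottom right at (527,305). Box knuckles are at (555,222) and (544,269). I'll enlarge this for accurate edges.

```bash
python3 - <<'E'
from h import *
w=pickle.load(open("pics/w5.pkl","rb"));f=w["frame"]
cv2.imwrite("pics/w5b.png",cv2.resize(f[110:315,360:560],None,fx=2.9,fy=2.9,interpolation=cv2.INTER_CUBIC))
E
```

```text
(no output)
```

View pics/w5b.png

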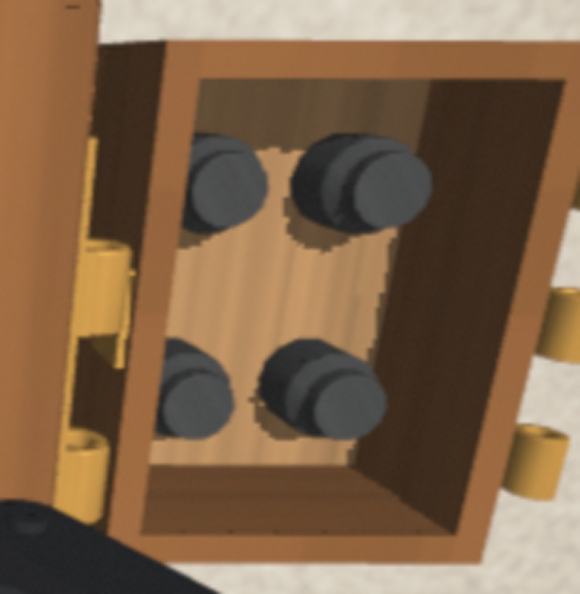

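```bash
python3 - <<'E'
from h import *
from scipy.optimize import least_squares
def lidpose(fn,zt):
    w=pickle.load(open(fn,"rb"));f=w["frame"]
    hsv=cv2.cvtColor(f,cv2.COLOR_BGR2HSV).astype(int)
    brown=((hsv[...,0]<=14)&(hsv[...,1]>110)).astype(np.uint8)
    L=[];Rr=[];T=[]
    for r in range(116,250,3):
        i=np.where(brown[r,150:220]&brown[r,151:221]&brown[r,152:222])[0]
        L.append((150+i[0]-.5,r))
    for r in range(116,260,3):
        row=brown[r,340:420]; j=np.where(row==0)[0]
        if len(j): Rr.append((340+j[0]-.5,r))
    for c in range(180,385,5):
        i=np.where(brown[95:130,c])[0]
        i=[k for k in i if brown[95+k:95+k+4,c].all()]
        T.append((c,95+i[0]-.5))
    def fit(P,z):
        X=np.array([ray(w,p,z)[:2] for p in P]);
        for _ in range(4):
            c=X.mean(0);u,s,v=np.linalg.svd(X-c);d=(X-c)@v[1];k=abs(d)<max(1.0,2*np.median(abs(d)))
            X=X[k]
        return X.mean(0),v[0],abs((X-X.mean(0))@v[1]).max(),len(X)
    r={}
    for n,P in (("L",L),("R",Rr),("T",T)):
        c,v,e,k=fit(P,zt); print(fn,n,c.round(2),"ang",np.degrees(np.arctan2(v[1],v[0])).round(2)%180,e.round(2),k)
        r[n]=(c,v)
    return r,w
r,w=lidpose("pics/w4.pkl",177.84-41.05+24)
r,w=lidpose("pics/w5.pkl",175.73-41.05+24)
def inter(a,b):
    t=np.linalg.solve(np.array([a[1],-b[1]]).T,b[0]-a[0]);return a[0]+t[0]*a[1]
for n in "LR": print(n,inter(r[n],r["T"]))
tl,tr=inter(r["L"],r["T"]),inter(r["R"],r["T"]); print("width",np.linalg.norm(tl-tr))
# box
px=lambda c:(360+(c[0]+.5)/2.9-.5,110+(c[1]+.5)/2.9-.5)
img=[(199,79),(566,79),(456,535),(141,535),(166,41),(105,562),(482,562)]
mod=np.array([(-50,70),(50,70),(50,-70),(-50,-70),(-60,80),(-60,-80),(60,-80)],float)
X=np.array([ray(w,px(c),80)[:2] for c in img])
def res(p,scale=False):
    c,s=np.cos(p[2]),np.sin(p[2]);M=mod*(p[3] if len(p)>3 else 1)
    return (M@np.array([[c,s],[-s,c]])+p[:2]-X).ravel()
for p0 in ([588,-165,-.14],[588,-165,-.14,1]):
    o=least_squares(res,p0);print("box",o.x[:2],np.degrees(o.x[2]),o.x[3:],abs(o.fun).max())
E
```

```text
pics/w4.pkl L [462.46 226.26] ang 102.07 0.4 45
pics/w4.pkl R [577.83 247.86] ang 101.91 0.34 48
pics/w4.pkl T [511.47 277.11] ang 11.6 0.26 41
pics/w5.pkl L [371.15 -86.76] ang 81.87 0.29 45
pics/w5.pkl R [ 485.29 -117.16] ang 81.6 0.7 34
pics/w5.pkl T [434.67 -56.01] ang 171.75 0.0 41
L [376.74296526 -47.60784432]
R [493.07190538 -64.47562128]
width 117.54549846313878
box [ 587.11552489 -164.67530206] -8.266409124929913 [] 0.6168876572132831
box [ 587.0668118  -164.72378393] -8.26640915500847 [0.99518908] 0.31586031275458026
```

>>> drive_tool(
  deltas=[
    [255,0,0.008,0,0,0,0],
    [255,0,0.024,0.001,0,0,0],
    [255,0,0.048,0.002,0,0,0],
    [255,0,0.074,0.003,0,0,0],
    [255,0,0.1,0.004,0,0,0],
    [255,0.005,0.126,0.005,0,0,0],
    [255,0.01,0.148,0.006,0,0,0],
    [255,0.015,0.162,0.0065,0,0,0],
    [255,0.02,0.1672,0.0065,0,0,0],
    [255,0.025,0.1672,0.0065,0,0,0],
  ],
)

```text
time: 7.07
tool_pos: [589.1, -164.7, 149.8]
tcp_rot: [-116.3, 90.0, 145.4]
ft_force: [0.6, -0.3, -3.7]
finger_gap: 9.7
```

```bash
python3 - <<'E'
from h import *
from bench import snapshot
w=snapshot("wrist");pickle.dump(w,open("pics/w6.pkl","wb"));cv2.imwrite("pics/w6.png",w["frame"])
plan([423.7+163.6+1,-133.7-30.2-.14,150],-8.25)
E
```

```text
t 7.1167 pos [ 587.46 -164.35  148.45] yaw -8.27 F [-1.2  0.5 -5.6] gap 9.4
shift m [-0.0015  0.0008 -0.0004] turn [-0.0004 -0.0006  0.0027]
```

View pics/w6.png

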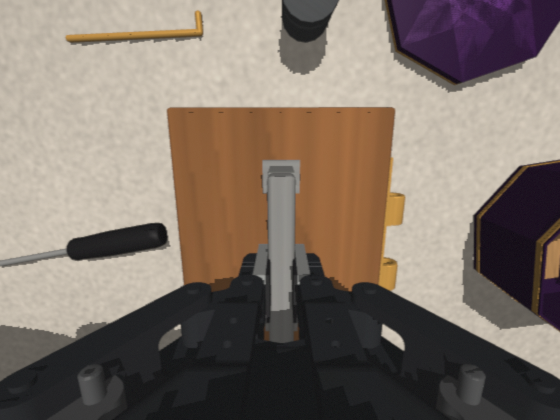

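The box is hidden under the lid, as expected. I'll lower to just above the fit and look at the knuckles.

>>> drive_tool(
  deltas=[
    [255,0.004,0,0,0,0,0],
    [255,0.008,0,0,0,0,0],
    [255,0.012,0,0,0,0,0],
    [255,0.016,0,0,0,0,0],
    [255,0.02,0,0,0,0,0],
    [255,0.022,0,0,0,0,0],
    [255,0.024,0,0,0,0,0],
    [255,0.024,0,0,0,0,0],
    [255,0.024,0,0,0,0,0],
    [255,0.024,0,0,0,0,0],
  ],
)

```text
time: 7.95
tool_pos: [588.1, -165.0, 127.1]
tcp_rot: [73.0, 90.0, -25.3]
ft_force: [0.1, -0.2, -3.5]
finger_gap: 9.6
```

```bash
python3 - <<'E'
from h import *
from bench import snapshot
w=snapshot("wrist");pickle.dump(w,open("pics/w7.pkl","wb"))
t=snapshot("top");pickle.dump(t,open("pics/t7.pkl","wb"))
s=snapshot("scene");pickle.dump(s,open("pics/s7.pkl","wb"))
a=cv2.resize(w["frame"][130:320,350:440],None,fx=3,fy=3,interpolation=cv2.INTER_CUBIC)
b=cv2.resize(t["frame"][140:245,290:400],None,fx=4.8,fy=5.43,interpolation=cv2.INTER_CUBIC)
b=cv2.resize(b,(520,570))
cv2.imwrite("pics/w7.png",np.hstack([a,b]))
cv2.imwrite("pics/s7.png",cv2.resize(s["frame"][140:260,180:330],None,fx=5,fy=5,interpolation=cv2.INTER_CUBIC))
plan([588.1,-164.4,124],-8.25)
E
```

```text
t 8.1 pos [ 588.13 -165.03  127.07] yaw -8.31 F [ 0.2 -0.8 -3.4] gap 9.5
shift m [ 0.0031 -0.0001 -0.0006] turn [-0.001   0.0001 -0.0004]
```

View pics/w7.png

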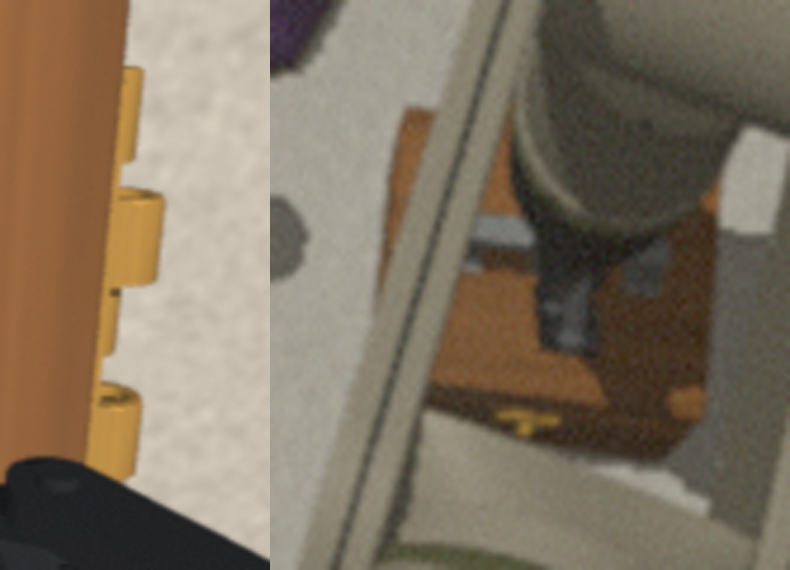

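View pics/s7.png

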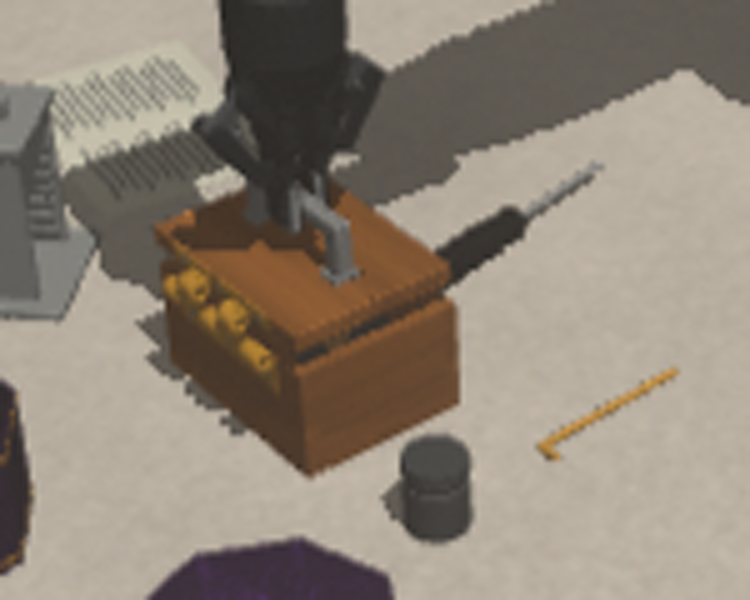

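The wrist crop on the left shows box and lid knuckles alternating. The box's +44 knuckle spans crop rows 68–165, the lid's +22 spans 190–285, and the box's middle one ends at row 355. The scene view shows the lid about 16 mm above the box, squared up to it. I'll check the y ordering numerically.

```bash
python3 - <<'E'
from h import *
w=pickle.load(open("pics/w7.pkl","rb"))
a=np.radians(-8.27);O=np.array([587.1,-164.7])
def bf(c,z):
    p=ray(w,(350+(c[0]+.5)/3-.5,130+(c[1]+.5)/3-.5),z)[:2]-O
    return (np.array([[np.cos(a),np.sin(a)],[-np.sin(a),np.cos(a)]])@p).round(1)
print("box+44 far(54), near(34)",bf((142,68),80),bf((135,165),80))
print("box mid near(-10)",bf((113,355),80))
print("lid+22 far(31), near(13)",bf((163,196),96),bf((157,284),96))
print("lid-22 far(-13)",bf((140,400),96), "near", bf((134,480),96))
E
```

```text
box+44 far(54), near(34) [75.2 53.3] [75.9 32.5]
box mid near(-10) [ 75.2 -12.1]
lid+22 far(31), near(13) [75.9 29. ] [76.6 10.3]
lid-22 far(-13) [ 75.8 -15.9] near [ 76.4 -35.1]
```

The lid sits about 1.2 mm towards −y and 0.8 mm back relative to the box. I'll shift it +1.1 mm in y while lowering to just above contact.

>>> drive_tool(
  deltas=[
    [255,0.002,0,-0.0011,0,0,0],
    [255,0.004,0,-0.0011,0,0,0],
    [255,0.006,0,-0.0011,0,0,0],
    [255,0.008,0,-0.0011,0,0,0],
    [255,0.01,0,-0.0011,0,0,0],
    [255,0.011,0,-0.0011,0,0,0],
    [255,0.012,0,-0.0011,0,0,0],
    [255,0.013,0,-0.0011,0,0,0],
    [255,0.0135,0,-0.0011,0,0,0],
    [255,0.0135,0,-0.0011,0,0,0],
  ],
)

```text
time: 8.93
tool_pos: [588.1, -163.8, 113.2]
tcp_rot: [-98.0, 90.0, 163.7]
ft_force: [-0.3, 0.3, -3.8]
finger_gap: 9.7
```

```bash
python3 - <<'E'
from h import *
from bench import snapshot
w=snapshot("wrist");pickle.dump(w,open("pics/w8.pkl","wb"))
s=snapshot("scene");pickle.dump(s,open("pics/s8.pkl","wb"))
a=cv2.resize(w["frame"][130:320,350:440],None,fx=3,fy=3,interpolation=cv2.INTER_CUBIC)
b=cv2.resize(s["frame"][170:240,200:290],None,fx=5.5,fy=5.5,interpolation=cv2.INTER_CUBIC)
b=np.vstack([b,np.zeros((570-b.shape[0],b.shape[1],3),np.uint8)])
cv2.imwrite("pics/w8.png",np.hstack([a,b]))
plan([588.1,-164,111],-8.25)
E
```

```text
t 9.0333 pos [ 588.17 -163.88  113.36] yaw -8.31 F [-0.1  0.  -4.8] gap 10.0
shift m [ 0.0024 -0.      0.0001] turn [-0.001   0.     -0.0001]
```

View pics/w8.png

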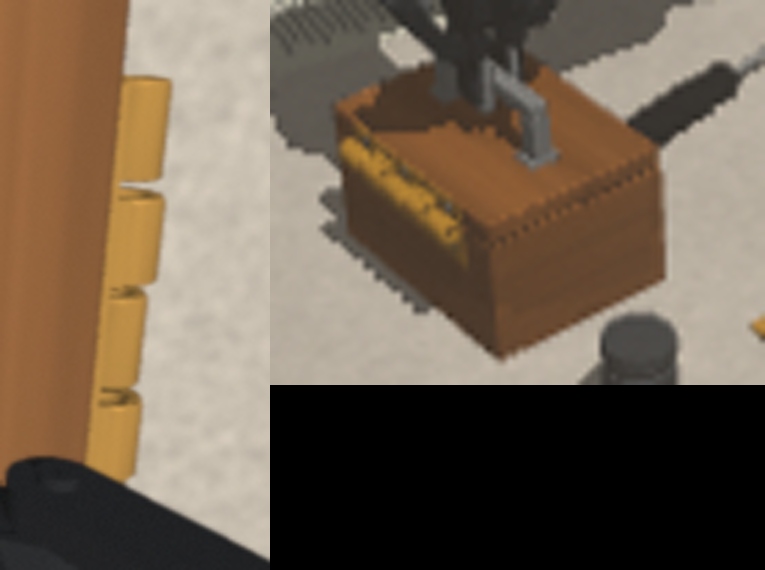

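The knuckles are interleaved: box 78–182, lid 190–286, box 290–387, lid from 392 (crop rows). Measuring the gaps.

```bash
cat > k.py <<'E'
from h import *
def go(fn,rows,z):
    w=pickle.load(open(fn,"rb"));f=w["frame"]
    hsv=cv2.cvtColor(f,cv2.COLOR_BGR2HSV)
    a=np.radians(-8.27);O=np.array([587.1,-164.7]);M=np.array([[np.cos(a),np.sin(a)],[-np.sin(a),np.cos(a)]])
    out=[]
    for (r0,r1),zz in zip(rows,z):
        X=[]
        for r in range(int(130+r0/3+4),int(130+r1/3-2)):
            row=f[r].astype(float)
            # silhouette: saturation falls brass->table
            s=hsv[r,385:415].astype(float)[:,1]; th=100
            i=np.where(s>th)[0][-1]
            u=385+i+ (s[i]-th)/(s[i]-s[i+1])
            X.append((M@(ray(w,(u,r),zz)[:2]-O))[0])
        e=[(M@(ray(w,(395,130+(r+.5)/3-.5),zz)[:2]-O))[1].round(1) for r in (r0,r1)]
        out.append((np.mean(X).round(2),np.std(X).round(2),e)); 
    for o in out: print(o)
E
python3 -c "
from k import *
go('pics/w8.pkl',[(78,182),(193,286),(292,387),(397,478)],[80,82.3,80,82.3])"
```

```text
(np.float64(75.56), np.float64(0.06), [np.float64(53.5), np.float64(32.6)])
(np.float64(75.86), np.float64(0.05), [np.float64(30.8), np.float64(11.1)])
(np.float64(75.4), np.float64(0.07), [np.float64(9.1), np.float64(-12.6)])
(np.float64(75.84), np.float64(0.05), [np.float64(-13.9), np.float64(-33.4)])
```

The lid is now about 0.4 mm back and +0.3 mm in y. I'll correct both slightly and lower onto the rim.

>>> drive_tool(
  deltas=[
    [255,0.0005,-0.0003,0.0003,0,0,0],
    [255,0.001,-0.0003,0.0003,0,0,0],
    [255,0.0014,-0.0003,0.0003,0,0,0],
    [255,0.0018,-0.0003,0.0003,0,0,0],
    [255,0.002,-0.0003,0.0003,0,0,0],
    [255,0.0022,-0.0003,0.0003,0,0,0],
    [255,0.0024,-0.0003,0.0003,0,0,0],
    [255,0.0025,-0.0003,0.0003,0,0,0],
    [255,0.0025,-0.0003,0.0003,0,0,0],
    [255,0.0025,-0.0003,0.0003,0,0,0],
  ],
)

```text
time: 9.87
tool_pos: [587.9, -164.2, 111.1]
tcp_rot: [70.6, 90.0, -27.7]
ft_force: [-1.9, -0.1, 0.2]
finger_gap: 9.7
```

```bash
python3 - <<'E'
from h import *
from bench import snapshot
w=snapshot("wrist");pickle.dump(w,open("pics/w9.pkl","wb"))
from k import go
go('pics/w9.pkl',[(78,182),(193,286),(292,387),(397,478)],[80,80.5,80,80.5])
plan([588.1,-164,111],-8.27)
from bench import sense
print(sense()["wrist_torque"])
E
```

```text
(np.float64(75.59), np.float64(0.07), [np.float64(53.3), np.float64(32.7)])
(np.float64(75.84), np.float64(0.06), [np.float64(30.5), np.float64(10.9)])
(np.float64(75.42), np.float64(0.05), [np.float64(9.4), np.float64(-12.0)])
(np.float64(75.82), np.float64(0.05), [np.float64(-14.1), np.float64(-33.5)])
t 9.9167 pos [ 587.87 -164.2   111.11] yaw -8.31 F [-2.8  0.8  0.5] gap 9.8
shift m [ 0.0001  0.0002 -0.0002] turn [-0.0007  0.0001 -0.0003]
[ 0.10717958  0.26382453 -0.01742168]
```

Light contact. Next I'll press gently to seat the lid, with a 0.3 mm pull forward.

>>> drive_tool(
  deltas=[
    [255,0.0001,-0.0003,0,0,0,0],
    [255,0.0002,-0.0003,0,0,0,0],
    [255,0.0003,-0.0003,0,0,0,0],
    [255,0.0004,-0.0003,0,0,0,0],
    [255,0.0005,-0.0003,0,0,0,0],
    [255,0.0006,-0.0003,0,0,0,0],
    [255,0.0007,-0.0003,0,0,0,0],
    [255,0.0008,-0.0003,0,0,0,0],
    [255,0.0008,-0.0003,0,0,0,0],
    [255,0.0008,-0.0003,0,0,0,0],
  ],
)

```text
time: 10.75
tool_pos: [587.9, -164.2, 111.1]
tcp_rot: [78.5, 89.9, -19.8]
ft_force: [-3.5, 1.1, 7.3]
finger_gap: 9.8
```

```bash
python3 - <<'E'
from h import *
from bench import snapshot
w=snapshot("wrist");pickle.dump(w,open("pics/w10.pkl","wb"))
from k import go
go('pics/w10.pkl',[(78,182),(193,286),(292,387),(397,478)],[80,80,80,80])
plan([588.1,-164,111],-8.27)
from bench import sense
print(sense()["wrist_torque"],sense()["tcp_rot"])
cv2.imwrite("pics/w10.png",cv2.resize(w["frame"][90:320,150:440],None,fx=2.6,fy=2.6,interpolation=cv2.INTER_CUBIC))
E
```

```text
(np.float64(75.59), np.float64(0.06), [np.float64(53.3), np.float64(32.7)])
(np.float64(76.07), np.float64(0.05), [np.float64(30.4), np.float64(10.7)])
(np.float64(75.42), np.float64(0.05), [np.float64(9.4), np.float64(-12.1)])
(np.float64(76.05), np.float64(0.05), [np.float64(-14.4), np.float64(-33.9)])
t 10.8 pos [ 587.87 -164.17  111.07] yaw -8.31 F [-3.3  0.7  6.8] gap 10.0
shift m [ 0.0001  0.0002 -0.0002] turn [-0.0006  0.0002 -0.001 ]
[0.18572872 0.48293254 0.02093191] [ 80.63786155  89.93947248 -17.66893824]
```

View pics/w10.png

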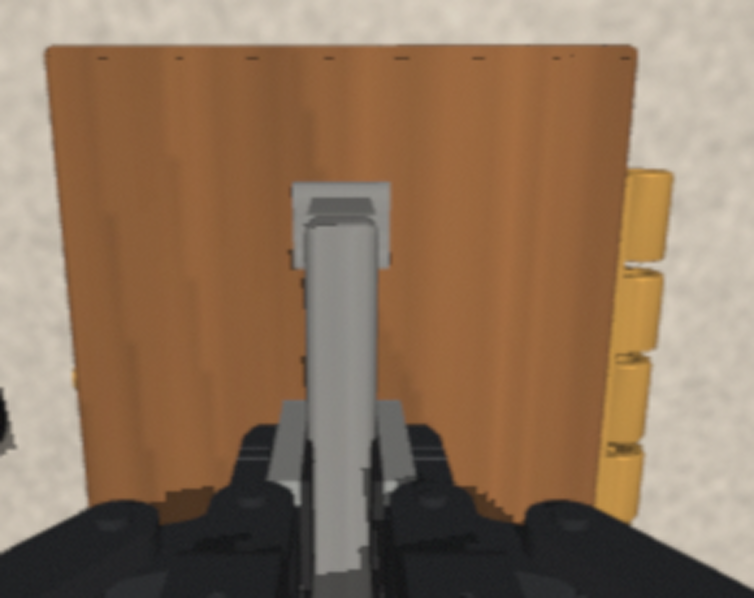

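The lid knuckles are about 0.5 mm behind the box's, and friction is holding them there. I'll unload, shift forward and look again.

>>> drive_tool(
  deltas=[
    [255,-0.0005,0,0,0,0,0],
    [255,-0.001,0,0,0,0,0],
    [255,-0.0015,0,0,0,0,0],
    [255,-0.0018,0,0,0,0,0],
    [255,-0.0018,0,0,0,0,0],
    [255,-0.0018,0,0,0,0,0],
    [255,-0.0018,0,0,0,0,0],
    [255,-0.0018,0,0,0,0,0],
    [255,-0.0018,0,0,0,0,0],
    [255,-0.0018,0,0,0,0,0],
  ],
)

```text
time: 11.63
tool_pos: [587.2, -164.0, 111.5]
tcp_rot: [-101.6, 90.0, 160.1]
ft_force: [-0.1, -0.6, -4.1]
finger_gap: 9.7
```

```bash
python3 - <<'E'
from h import *
from bench import snapshot
w=snapshot("wrist");pickle.dump(w,open("pics/w11.pkl","wb"))
from k import go
go('pics/w11.pkl',[(78,182),(193,286),(292,387),(397,478)],[80,80.5,80,80.5])
plan([588.1,-164,111],-8.27)
E
```

```text
(np.float64(75.59), np.float64(0.05), [np.float64(53.4), np.float64(32.7)])
(np.float64(75.21), np.float64(0.06), [np.float64(30.5), np.float64(10.8)])
(np.float64(75.43), np.float64(0.06), [np.float64(9.4), np.float64(-12.1)])
(np.float64(75.17), np.float64(0.05), [np.float64(-14.2), np.float64(-33.7)])
t 11.6833 pos [ 587.3  -164.01  111.57] yaw -8.31 F [ 0.6 -0.1 -4.5] gap 9.9
shift m [ 0.0006  0.0008 -0.0001] turn [-0.0007 -0.0001  0.0005]
```

>>> drive_tool(
  deltas=[
    [255,0,0.0003,0,0,0,0],
    [255,0,0.0003,0,0,0,0],
    [255,0.0003,0.0003,0,0,0,0],
    [255,0.0006,0.0003,0,0,0,0],
    [255,0.0009,0.0003,0,0,0,0],
    [255,0.0012,0.0003,0,0,0,0],
    [255,0.0016,0.0003,0,0,0,0],
    [255,0.002,0.0003,0,0,0,0],
    [255,0.002,0.0003,0,0,0,0],
    [255,0.002,0.0003,0,0,0,0],
  ],
)

```text
time: 12.52
tool_pos: [588.1, -164.2, 111.1]
tcp_rot: [74.4, 90.0, -23.9]
ft_force: [-5.4, 2.6, 6.1]
finger_gap: 10.0
```

```bash
python3 - <<'E'
from h import *
from bench import snapshot
w=snapshot("wrist");pickle.dump(w,open("pics/w12.pkl","wb"))
from k import go
go('pics/w12.pkl',[(78,182),(193,286),(292,387),(397,478)],[80,80,80,80])
plan([588.1,-164,111],-8.27)
E
```

```text
(np.float64(75.57), np.float64(0.06), [np.float64(53.3), np.float64(32.7)])
(np.float64(76.24), np.float64(0.05), [np.float64(30.4), np.float64(10.7)])
(np.float64(75.42), np.float64(0.07), [np.float64(9.4), np.float64(-12.1)])
(np.float64(76.22), np.float64(0.05), [np.float64(-14.4), np.float64(-33.9)])
t 12.5667 pos [ 588.05 -164.22  111.06] yaw -8.31 F [-5.2  0.3  6.7] gap 9.7
shift m [ 0.0001  0.     -0.0002] turn [-0.0006  0.0002 -0.0008]
```

Pressing makes the arm creep about 0.7 mm backward through its own compliance. I'll counter it with a forward command while pressed and see how it responds.

>>> drive_tool(
  deltas=[
    [255,0,-0.0003,0,0,0,0],
    [255,0,-0.0006,0,0,0,0],
    [255,0,-0.0009,0,0,0,0],
    [255,0,-0.0012,0,0,0,0],
    [255,0,-0.0015,0,0,0,0],
    [255,0,-0.0015,0,0,0,0],
    [255,0,-0.0015,0,0,0,0],
    [255,0,-0.0015,0,0,0,0],
    [255,0,-0.0015,0,0,0,0],
    [255,0,-0.0015,0,0,0,0],
  ],
)

```text
time: 13.4
tool_pos: [587.9, -164.2, 111.1]
tcp_rot: [83.9, 89.8, -14.4]
ft_force: [4.5, 0.4, 6.0]
finger_gap: 9.7
```

```bash
python3 - <<'E'
from h import *
from bench import snapshot
w=snapshot("wrist");pickle.dump(w,open("pics/w13.pkl","wb"))
from k import go
go('pics/w13.pkl',[(78,182),(193,286),(292,387),(397,478)],[80,80,80,80])
plan([588.1,-164,111],-8.27)
E
```

```text
(np.float64(75.59), np.float64(0.06), [np.float64(53.2), np.float64(32.6)])
(np.float64(76.07), np.float64(0.06), [np.float64(30.3), np.float64(10.6)])
(np.float64(75.43), np.float64(0.06), [np.float64(9.2), np.float64(-12.2)])
(np.float64(76.05), np.float64(0.05), [np.float64(-14.6), np.float64(-34.1)])
t 13.45 pos [ 587.87 -164.26  111.07] yaw -8.31 F [ 4.3 -0.1  7.1] gap 9.5
shift m [ 0.0001  0.0002 -0.0003] turn [-0.0006  0.0004 -0.0037]
```

>>> drive_tool(
  deltas=[
    [255,0,-0.0001,0,0,0,0],
    [255,0,-0.0002,0,0,0,0],
    [255,0,-0.0003,0,0,0,0],
    [255,0,-0.0004,0,0,0,0],
    [255,0,-0.0005,0,0,0,0],
    [255,0,-0.0006,0,0,0,0],
    [255,0,-0.0006,0,0,0,0],
    [255,0,-0.0006,0,0,0,0],
    [255,0,-0.0006,0,0,0,0],
    [255,0,-0.0006,0,0,0,0],
  ],
)

```text
time: 14.28
tool_pos: [587.3, -164.3, 111.1]
tcp_rot: [80.8, 89.8, -17.5]
ft_force: [4.8, -0.0, 5.1]
finger_gap: 9.6
```

```bash
python3 - <<'E'
from h import *
from bench import snapshot
w=snapshot("wrist");pickle.dump(w,open("pics/w14.pkl","wb"))
from k import go
go('pics/w14.pkl',[(78,182),(193,286),(292,387),(397,478)],[80,80,80,80])
plan([588.1,-164,111],-8.27)
E
```

```text
(np.float64(75.59), np.float64(0.06), [np.float64(53.1), np.float64(32.5)])
(np.float64(75.52), np.float64(0.06), [np.float64(30.2), np.float64(10.5)])
(np.float64(75.44), np.float64(0.07), [np.float64(9.1), np.float64(-12.3)])
(np.float64(75.5), np.float64(0.06), [np.float64(-14.7), np.float64(-34.2)])
t 14.3333 pos [ 587.33 -164.25  111.1 ] yaw -8.31 F [ 4.9 -0.6  5.9] gap 9.8
shift m [ 0.0001  0.0007 -0.0004] turn [-0.0006  0.0006 -0.0039]
```

Now lined up: silhouette x is 75.51 for both lid and box, and y is within about 0.4 mm. I'll press harder, with the forward compensation.

>>> drive_tool(
  deltas=[
    [255,0.0003,-0.0001,0,0,0,0],
    [255,0.0006,-0.0002,0,0,0,0],
    [255,0.0009,-0.0004,0,0,0,0],
    [255,0.0012,-0.0006,0,0,0,0],
    [255,0.0015,-0.0008,0,0,0,0],
    [255,0.0018,-0.001,0,0,0,0],
    [255,0.0021,-0.0012,0,0,0,0],
    [255,0.0024,-0.0014,0,0,0,0],
    [255,0.0024,-0.0014,0,0,0,0],
    [255,0.0024,-0.0014,0,0,0,0],
  ],
)

```text
time: 15.17
tool_pos: [587.3, -164.3, 111.0]
tcp_rot: [82.9, 89.6, -15.4]
ft_force: [2.7, 1.6, 15.9]
finger_gap: 9.7
```

```bash
python3 - <<'E'
from h import *
from bench import snapshot,sense
w=snapshot("wrist");pickle.dump(w,open("pics/w15.pkl","wb"))
from k import go
go('pics/w15.pkl',[(78,182),(193,286),(292,387),(397,478)],[80,80,80,80])
plan([588.1,-164,111],-8.27)
print(sense()["wrist_torque"])
E
```

```text
(np.float64(75.62), np.float64(0.06), [np.float64(53.1), np.float64(32.4)])
(np.float64(75.53), np.float64(0.04), [np.float64(30.1), np.float64(10.4)])
(np.float64(75.45), np.float64(0.05), [np.float64(9.1), np.float64(-12.4)])
(np.float64(75.53), np.float64(0.04), [np.float64(-14.8), np.float64(-34.3)])
t 15.2167 pos [ 587.35 -164.28  111.04] yaw -8.3 F [ 3.5  1.6 16. ] gap 9.7
shift m [ 0.      0.0007 -0.0004] turn [-0.0005  0.0009 -0.0073]
[ 0.27987289 -0.4588366  -0.02390633]
```

>>> drive_tool(
  deltas=[
    [255,0.0003,-0.0002,0,0,0,-0.001],
    [255,0.0006,-0.0004,0,0,0,-0.002],
    [255,0.0009,-0.0006,0,0,0,-0.003],
    [255,0.0012,-0.0008,0,0,0,-0.004],
    [255,0.0015,-0.001,0,0,0,-0.005],
    [255,0.0017,-0.0011,0,0,0,-0.006],
    [255,0.0019,-0.0012,0,0,0,-0.007],
    [255,0.002,-0.0012,0,0,0,-0.008],
    [255,0.002,-0.0012,0,0,0,-0.008],
    [255,0.002,-0.0012,0,0,0,-0.008],
  ],
)

```text
time: 16.05
tool_pos: [587.3, -164.3, 111.0]
tcp_rot: [59.2, 89.9, -39.1]
ft_force: [0.8, 4.3, 25.5]
finger_gap: 9.8
```

```bash
python3 - <<'E'
from h import *
from bench import snapshot,sense
w=snapshot("wrist");pickle.dump(w,open("pics/w16.pkl","wb"))
s=snapshot("scene")
from k import go
go('pics/w16.pkl',[(78,182),(193,286),(292,387),(397,478)],[80,80,80,80])
plan([588.1,-164,111],-8.27)
print(sense()["wrist_torque"])
b=cv2.resize(s["frame"][165:245,200:290],None,fx=5.5,fy=6,interpolation=cv2.INTER_CUBIC)
a=cv2.resize(w["frame"][140:300,350:440],None,fx=3,fy=3,interpolation=cv2.INTER_CUBIC)
cv2.imwrite("pics/s16.png",np.hstack([a,b]))
E
```

```text
(np.float64(75.6), np.float64(0.06), [np.float64(53.1), np.float64(32.5)])
(np.float64(75.52), np.float64(0.05), [np.float64(30.2), np.float64(10.5)])
(np.float64(75.44), np.float64(0.05), [np.float64(9.2), np.float64(-12.3)])
(np.float64(75.5), np.float64(0.06), [np.float64(-14.6), np.float64(-34.1)])
t 16.15 pos [ 587.3  -164.27  111.  ] yaw -8.29 F [ 1.3  3.3 25.2] gap 10.0
shift m [ 0.      0.0007 -0.0004] turn [-0.0004  0.0012 -0.0021]
[ 0.54938976 -0.25562473  0.00089345]
```

View pics/s16.png

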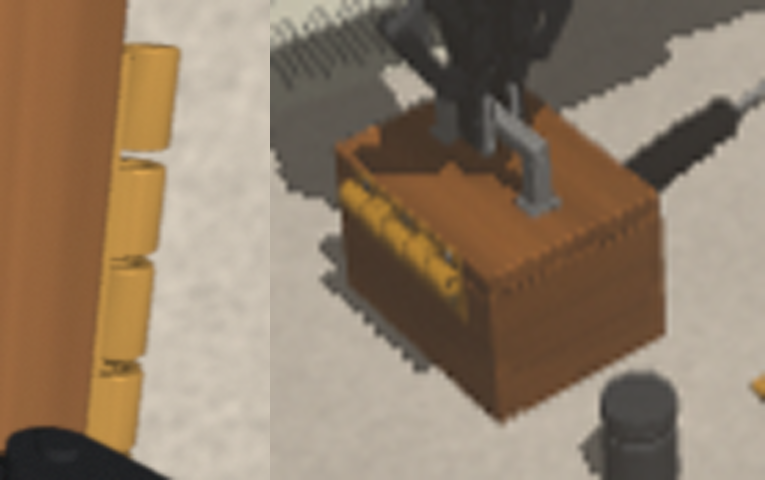

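The knuckles form one straight row, the lid sits flush on the rim, and the press is steady at about 25 N. Handing in.

```bash
python3 -c "
from bench import hand_in,sense
print(hand_in()); s=sense(); print(s['time'],s['tool_pos'],s['ft_force'],s['finger_gap'])"
```

```text
the job is handed in; nothing more can be done
None
the job is handed in; nothing more can be done
```

The lid is on the box with its knuckles between the box's, and I handed the job in at about 16 s with the gripper still holding the handle and pressing down. I gripped the bar at its middle, carried the lid over, and lowered it until the knuckles meshed.

**Alignment:** in the last wrist picture the lid and box knuckle outlines agreed to about 0.1 mm front to back. Along the hinge they agreed to about 0.4 mm, with 3 mm of clearance each side. Lid and box yaw agreed to within about 0.1°.

**Press and level:** the push was about 25 N down, with about 1 N sideways along x and 3–4 N along y. The tool was within about 0.15° of vertical. The scene view showed the lid flush on the rim.

**What disagreed:** at first contact, pressing pushed the lid about 0.5–0.7 mm too far back, so I drew it forward while pressed and added compensation. The gripper also tilted by about 0.4° as I pressed, and I corrected that. The finger gap read 9.5–10 mm on the 12 mm bar, but the grip held throughout. The seated height is inferred from the tool height (111.0 mm measured, 111.05 mm expected) and the pictures. I could not see through the pin holes.

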